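# Press the camera sleeve into a microscope head

### The job

The microscope head in the service cradle needs its camera sleeve: take the large brass sleeve with the wide shoulder, set its spigot into the upright camera port on top of the head, and press it fully home until the shoulder sits flush on the rim of the port. Let go of it and leave the plain straight sleeve and the small sleeve where they stand.

Things in the scene. Friction and masses are not known exactly. Their poses are not given: they have to be found in the camera images.
- sleeve_mid (a point): Sleeve to fit: round, brass, stands upright, 62 mm tall, about 0.15 kg. From the foot up: spigot 30 mm dia, 26 long, its lowest 7 mm tapering to 21 dia; shoulder 44 dia, 6 thick; neck (grip it here) 28 dia, 30 tall, with a 20 mm hole in its top. This point: on the axis half-way up, 31 mm above the foot, 5 mm above the shoulder's underside; z axis up the neck.
- port_mouth (a point): Mouth centre of the upright cream camera tube (54 mm dia, bore 32) on the fixed cream head; in the rim's plane, 100 mm above the table, z up. Slanted eyepieces on its -x side, 65 mm off, under 120 high. A friction collar 10 mm down the bore: the sleeve rests on it, shoulder 16 mm above the rim, until 10 to 15 N drives both down, to stay. Home: sleeve_mid is 5 mm above this point.
- plain_sleeve_mid (a point): A wrong one, to be left alone: a straight brass sleeve without a shoulder, 30 mm in diameter, 62 mm tall, standing upright. The point is on its axis half-way up (31 mm above its foot).
- small_sleeve_mid (a point): A wrong one, to be left alone: a small brass sleeve, 50 mm tall, with a 22 mm spigot, a narrow shoulder of 32 mm and an 18 mm neck, standing upright. The point is on its axis half-way up (25 mm above its foot).
Mind the look-alikes: they are no part of the job. Leave any blue or purple look-alike of the part that bears sleeve_mid alone.

How it is judged:
At the end, for the whole second after the job is handed in: The shouldered sleeve is in the camera port, neck up, its centre within 6 mm of the port's axis, within about 10 degrees of upright, its shoulder flush on the rim (gap under 4 mm), at rest (z of sleeve_mid in the frame of port_mouth between 0.001 and 0.009 m and horizontal distance between sleeve_mid and port_mouth below 0.006 m and angle between sleeve_mid's own z axis and vertical below 0.17 rad and linear speed of sleeve below 0.02 m/s); the robot touches nothing.
It fails at once if the plain sleeve is moved by more than 30 mm (distance of plain_sleeve_mid from where it was at the start of the episode above 0.03 m).
It fails at once if the small sleeve is moved by more than 30 mm (distance of small_sleeve_mid from where it was at the start of the episode above 0.03 m).
It also fails if it takes over 40 s, if anything falls off the work surface, if the arm or the gripper's body presses on something with over 40 N, if the wrist force passes 120 N, or if a joint passes its speed limit or range.

### The arm

A 6-joint arm with a two-finger parallel gripper is mounted at the origin on the work surface. World frame = base frame: x ahead of the robot, y to its left, z up, the work surface at z = 0. Lengths are in m, angles in rad, forces in N, time in s.
With the tool pointing down it reaches from about 0.25 to 0.775 m from the base axis. Payload 8.9 kg.
Tool frame: the origin (TCP) lies at the very end of the fingers, on their centre line; the grasp point (between the pads) lies 19 mm behind it (grip_point_offset is the distance from the TCP to the grasp point, in m); x points along the fingers, y is the direction in which the jaws open and shut, and the axes are right-handed (so a half turn about x gives the same grasp; the last joint's range is limited). The gripper opens to 85 mm and grips with 20 to 120 N. Pads are 22 mm wide; open, the fingers measure 114 mm over their backs; the gripper's body (76 mm by 85 mm) begins 54 mm behind the grasp point. The pads swing forward as they close: fully open they stand 13 mm farther back than shut.
Start: joints at [1.009, 0.291, -0.153, 1.127, 0, 1.431], TCP at [0.215, 0.479, 0.231] pointing down, gripper open.
Joint ranges: [-2.52, 2.52], [-0.91, 1.74], [-1.3, 1.37], [-1.96, 2.02], [-1.52, 1.47], [-3.14, 3.14]. Speed limits (rad/s): [2.22, 2.22, 2.79, 3.14, 3.14, 3.14].

### API

Orientations are given as a unit quaternion [w, x, y, z].
In Python, from cell import * gives the robot as it stands.
- The arm moves only by the tool drive_tool, never from a script. Its arguments are lists of equal length, an entry for each row: "turn": the turn, a rotation vector about the tool's x, y, z in rad, a list of three; "xyz": the shift along the tool's x, y, z in mm, a list of three; "fingers": the closure, from -1 (fully open) to 1 (shut), so that 0 is half open. A call has 1 to 12 rows; each row shifts and turns the commanded pose from where the row before left it, along the tool's axes as they then stand; what a row does not reach is not made up. A row lasts 1/12 s, in which the tool goes at most 41.7 mm and 7.16 degrees, less where a joint would pass 70% of its speed; a pose out of reach is approached as far as the arm can. A call is refused whole if a number of a shift passes 41.7 or a number of a turn 0.125, either way. A call with a gripper value outside its range is refused whole. The fingers move at their own pace and stop on an object; "grip_force" is the grip in N (left out, the last holds). Time passes only in rows, so rows that do not move let the fingers close. It gives the time, the measured TCP pose, the force and the opening at its end, in the units of the state.
- read_state(): the state, without advancing time (a new reading comes with each control period).
- get_image(name): name is "side" or "top" or "wrist"; returns the picture (420x560x3 uint8, blue, green, red); there is no depth.
- camera_params(name): a dict with "fx", "fy", "cx", "cy" (pixels), "rvec" (rotation vector, rad) and "tvec" (3), from world to camera coordinates, as OpenCV has them; the wrist camera has in their place "tool_from_camera" (4x4, takes a point from camera to tool coordinates, whose origin is the TCP and whose axes are the tool frame's). Camera axes: x right, y down, z forward; pixel columns grow to the right and rows downward; lengths in m; the calibration is good to about 2 mm. A picture is of the moment at which its call begins: read the wrist's pose just before it. camera_params takes no time and is no camera call.
- close_job(): hands the job in, once; it reports no verdict.
The state is a dict: "clock": time; "q": joint angles; "qvel": joint speeds; "joint_torque": joint torques, N m; "ee_pos": TCP position; "ee_rot": TCP orientation; "wrist_force": force on the tool from outside, world axes, zero at the start; "wrist_torque": the same for the moment, N m; "finger_gap": finger opening in m.
Only numpy, scipy, OpenCV 4.12 (cv2) and the standard library are available. Lean on these libraries where they do the work, as an engineer would, in place of code of your own. Each camera call takes 0.05 s, during which the arm holds its last target. There are 200 camera calls.

## Working session

There is one attempt and no reset: what is moved stays moved. The work goes in short steps, Python scripts to look and compute and a tool call to move; the robot and the scene stay as the last step left them, time stands still between calls to the robot, and variables do not carry over. Pictures are saved under pics/ and viewed, about 8 in all and at most 12, crops included, and the job is handed in when it is done.

Besides the shell and the picture viewer there is one more tool, called as name(argument=value, ...) on one line, values as JSON. drive_tool: Moves the arm, as the interface text tells. Its arguments: {"type":"object","properties":{"turn":{"type":"array"},"xyz":{"type":"array"},"fingers":{"type":"array"},"grip_force":{"type":"number"}},"required":["turn","xyz","fingers"]}

```bash
mkdir -p pics
cat > h.py <<'E'
from cell import *
import numpy as np, cv2
from scipy.spatial.transform import Rotation as R
def cam(name,s=None):
    p=camera_params(name); K=np.array([[p['fx'],0,p['cx']],[0,p['fy'],p['cy']],[0,0,1]])
    if 'rvec' in p:
        Rm=cv2.Rodrigues(np.array(p['rvec'],float))[0]; t=np.array(p['tvec'],float)
    else:
        T=np.array(p['tool_from_camera']); w,x,y,z=s['ee_rot']; Q=R.from_quat([x,y,z,w]).as_matrix()
        A=Q@T[:3,:3]; c=Q@T[:3,3]+np.array(s['ee_pos']); Rm=A.T; t=-A.T@c
    return K,Rm,t
def ray_z(c,u,v,z):
    K,Rm,t=c; o=-Rm.T@t; d=Rm.T@np.linalg.inv(K)@[u,v,1]; return o+d*(z-o[2])/d[2]
def proj(c,P):
    K,Rm,t=c; q=K@(Rm@np.array(P)+t); return q[:2]/q[2]
E
python3 - <<'E'
from h import *
s=read_state(); print(s['ee_pos'],s['ee_rot'],s['finger_gap'])
for n in ['top','side']:
    cv2.imwrite(f'pics/{n}0.png',get_image(n)); K,Rm,t=cam(n); print(n,K[0,0],-Rm.T@t,Rm[2])
E
```

```text
[0.21519188 0.47839687 0.2307244 ] [ 0.69121855  0.14794512  0.69150747 -0.14881725] 0.0853668525982095
top 529.3656318053248 [ 0.39255652 -0.04298193  1.13240345] [ 0.10454236 -0.00464357 -0.99450959]
side 466.5720979820749 [ 0.05303675 -0.67364503  0.5429195 ] [ 0.51564029  0.70011226 -0.49392096]
```

View pics/top0.png

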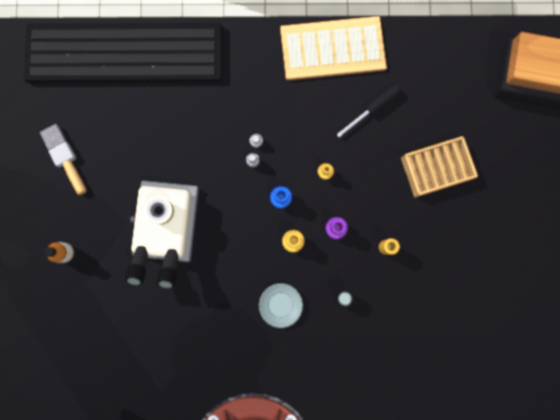

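View pics/side0.png

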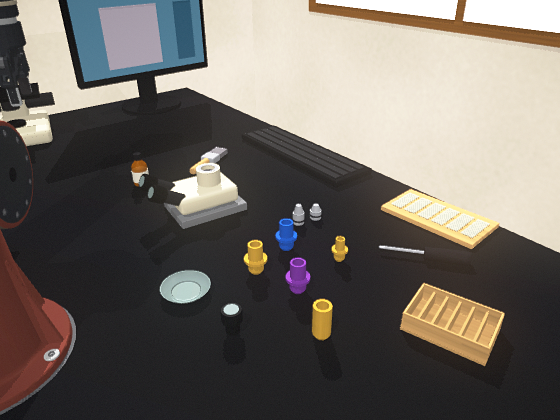

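The top view shows the shouldered sleeve near (293,240), with the plain one at (389,246), the small one at (326,171) and the port mouth at (158,210). The side view shows the sleeve at (255,257) and the port at (208,172).

Run:
```python
from h import *
c=cam('top');d=cam('side')
S=ray_z(c,293,240,.062);P=ray_z(c,158,210,.1)
print('S',S,'P',P); print('side', ray_z(d,255.5,244,.062), ray_z(d,208,169,.1))
for u,v in [(281,197),(337,228),(389,246),(326,171)]: print(ray_z(c,u,v,.06))
s=read_state(); w,x,y,z=s['ee_rot'];Q=R.from_quat([x,y,z,w]).as_matrix();print(Q.round(3))
print(np.array(camera_params('wrist')['tool_from_camera']).round(3))
print('eyep',[ray_z(c,u,v,.11) for u,v in [(136,265),(169,268)]])
print(Q.T@(S+[0,0,.12-.062]-s['ee_pos'])*1000)
```

```text
S [ 0.44134621 -0.08664574  0.062     ] P [0.50006914 0.17876319 0.1       ]
side [ 0.44537601 -0.08677536  0.062     ] [0.50144215 0.17587097 0.1       ]
[ 0.52933474 -0.06314753  0.06      ]
[ 0.4651967  -0.17632569  0.06      ]
[ 0.42803037 -0.28090927  0.06      ]
[ 0.58256123 -0.15598682  0.06      ]
[[-0.001  0.41   0.912]
 [-0.001  0.912 -0.41 ]
 [-1.    -0.001 -0.   ]]
[[ 0.001 -0.298  0.955 -0.142]
 [ 1.     0.001 -0.     0.001]
 [-0.001  0.955  0.298 -0.076]
 [ 0.     0.     0.     1.   ]]
eyep [array([0.39320213, 0.21708057, 0.11      ]), array([0.38705351, 0.15373675, 0.11      ])]
[ 111.21185587 -422.42072643  438.09741056]
```

drive_tool(turn=[[0, 0, 0], [0, 0, 0], [0, 0, 0], [0, 0, 0], [0, 0, 0], [0, 0, 0], [0, 0, 0], [0, 0, 0], [0, 0, 0], [0, 0, 0], [0, 0, 0], [0, 0, 0]], xyz=[[0, -17.6, 18.2], [0, -17.6, 18.2], [0, -17.6, 18.2], [0, -17.6, 18.2], [0, -17.6, 18.2], [0, -17.6, 18.2], [0, -17.6, 18.2], [0, -17.6, 18.2], [0, -17.6, 18.2], [0, -17.6, 18.2], [0, -17.6, 18.2], [0, -17.6, 18.2]], fingers=[-1, -1, -1, -1, -1, -1, -1, -1, -1, -1, -1, -1])

```text
clock: 1.1
ee_pos: [0.328, 0.1953, 0.2312]
ee_rot: [0.691, 0.148, 0.691, -0.148]
wrist_force: [0.4, -0.4, 0.4]
finger_gap: 0.0852
```

drive_tool(turn=[[0, 0, 0], [0, 0, 0], [0, 0, 0], [0, 0, 0], [0, 0, 0], [0, 0, 0], [0, 0, 0], [0, 0, 0], [0, 0, 0], [0, 0, 0], [0, 0, 0], [0, 0, 0]], xyz=[[6, -17.6, 18.2], [6, -17.6, 18.2], [6, -17.6, 18.2], [6, -17.6, 18.2], [6, -17.6, 18.2], [6, -17.6, 18.2], [6, -17.6, 18.2], [6, -17.6, 18.2], [6, -17.6, 18.2], [6, -17.6, 18.2], [6, -17.6, 18.2], [0, -17.6, 18.2]], fingers=[-1, -1, -1, -1, -1, -1, -1, -1, -1, -1, -1, -1])

```text
clock: 2.1
ee_pos: [0.4399, -0.0867, 0.1641]
ee_rot: [0.691, 0.149, 0.692, -0.148]
wrist_force: [1.2, -0.2, -0.8]
finger_gap: 0.0856
```

Run:
```python
from h import *
s=read_state(); im=get_image('wrist'); cv2.imwrite('pics/w1.png',im); print(s['ee_pos'],s['clock'])
c=cam('wrist',s); print(proj(c,[.4413,-.0866,.062]),proj(c,[.4413,-.0866,0]))
```

```text
[ 0.43985727 -0.08665895  0.16407989] 2.1
[276.24065714 217.30855234] [276.22307708 197.27915548]
```

View pics/w1.png

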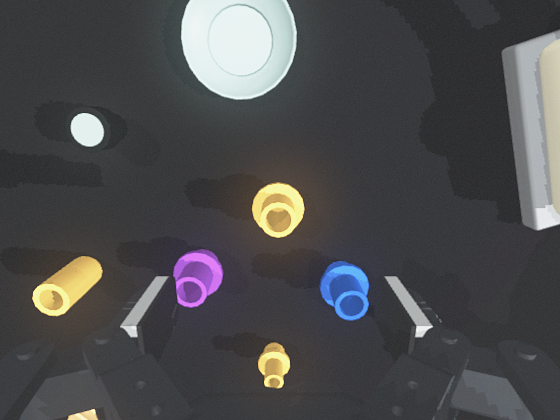

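The wrist view shows the brass sleeve's top ring at (279,219), against a prediction of (276,217). The estimate is good to a couple of mm.

Run:
```python
from h import *
s=read_state(); c=cam('wrist',s); w,x,y,z=s['ee_rot'];Q=R.from_quat([x,y,z,w]).as_matrix()
im=cv2.imread('pics/w1.png'); hsv=cv2.cvtColor(im,cv2.COLOR_BGR2HSV)
m=cv2.inRange(hsv,(15,90,120),(35,255,255))[170:250,240:320]
ys,xs=np.nonzero(m); print('brass box',xs.min()+240,xs.max()+240,ys.min()+170,ys.max()+170)
S=ray_z(c,278.5,218.5,.062); print(S, Q.T@([*S[:2],.036]-s['ee_pos'])*1000)
```

```text
brass box 252 304 182 237
[ 0.44589187 -0.08948911  0.062     ] [128.75005812   2.40769246   2.61878586]
```

Run:
```python
from h import *
for i in range(3):
    s=read_state(); w,x,y,z=s['ee_rot'];Q=R.from_quat([x,y,z,w]).as_matrix()
    print(s['ee_pos'],s['ee_rot'],s['clock']); print(Q.round(4)); c=cam('wrist',s)
    S=ray_z(c,278.5,218.5,.062);print(S)
    get_image('wrist')
```

```text
[ 0.44241558 -0.09034278  0.16474944] [ 0.69165269  0.14831802  0.69082224 -0.14960934] 2.15
[[ 8.000e-04  4.119e-01  9.112e-01]
 [-2.000e-03  9.112e-01 -4.119e-01]
 [-1.000e+00 -1.500e-03  1.500e-03]]
[ 0.44589187 -0.08948911  0.062     ]
[ 0.44159072 -0.08841842  0.1648872 ] [ 0.6913333   0.14911159  0.69096267 -0.14964821] 2.2
[[ 4.000e-04  4.130e-01  9.107e-01]
 [-9.000e-04  9.107e-01 -4.130e-01]
 [-1.000e+00 -6.000e-04  7.000e-04]]
[ 0.44506626 -0.08746514  0.062     ]
[ 0.44058546 -0.08681547  0.16487408] [ 0.69095125  0.14923396  0.69141987 -0.14917826] 2.25
[[-6.000e-04  4.125e-01  9.109e-01]
 [ 2.000e-04  9.110e-01 -4.125e-01]
 [-1.000e+00 -1.000e-04 -7.000e-04]]
[ 0.44395507 -0.08574925  0.062     ]
```

drive_tool(turn=[[0, 0, 0], [0, 0, 0], [0, 0, 0], [0, 0, 0], [0, 0, 0], [0, 0, 0], [0, 0, 0], [0, 0, 0], [0, 0, 0], [0, 0, 0]], xyz=[[5, 2.4, 2.7], [15, 0, 0], [20, 0, 0], [20, 0, 0], [20, 0, 0], [20, 0, 0], [15, 0, 0], [9, 0, 0], [3, 0, 0], [0, 0, 0]], fingers=[-1, -1, -1, -1, -1, -1, -1, -1, -1, -1])

```text
clock: 3.13
ee_pos: [0.4435, -0.0839, 0.038]
ee_rot: [0.691, 0.148, 0.692, -0.148]
wrist_force: [-0.0, -0.3, 0.8]
finger_gap: 0.0858
```

drive_tool(turn=[[0, 0, 0], [0, 0, 0], [0, 0, 0], [0, 0, 0], [0, 0, 0], [0, 0, 0], [0, 0, 0], [0, 0, 0], [0, 0, 0], [0, 0, 0]], xyz=[[0, 0, 0], [0, 0, 0], [0, 0, 0], [0, 0, 0], [0, 0, 0], [0, 0, 0], [0, 0, 0], [0, 0, 0], [0, 0, 0], [0, 0, 0]], fingers=[-0.5, 0, 0.2, 0.4, 0.6, 0.8, 1, 1, 1, 1], grip_force=70)

```text
clock: 3.97
ee_pos: [0.4443, -0.085, 0.0389]
ee_rot: [0.692, 0.148, 0.691, -0.149]
wrist_force: [-0.6, -0.8, 6.5]
finger_gap: 0.0261
```

Run:
```python
from h import *
s=read_state(); im=get_image('wrist'); cv2.imwrite('pics/w2.png',im); print(s['ee_pos'],s['finger_gap'],s['wrist_force'])
```

```text
[ 0.44430692 -0.08498659  0.03894587] 0.02607782556013338 [-0.60605206 -0.75084402  6.46382552]
```

View pics/w2.png

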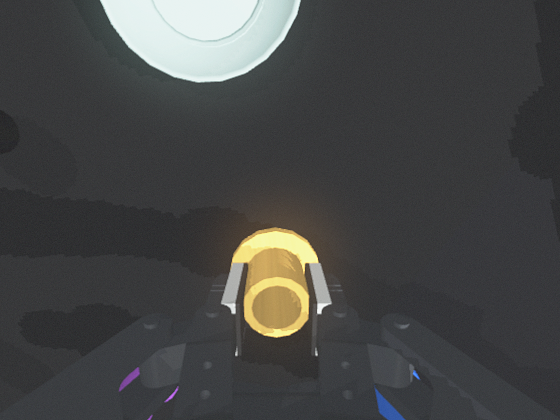

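The sleeve is gripped between the pads, with its top ring at (276,307). Now I'll lift it and carry it to above the port.

drive_tool(turn=[[0, 0, 0], [0, 0, 0], [0, 0, 0], [0, 0, 0], [0, 0, 0], [0, 0, 0], [0, 0, 0], [0, 0, 0], [0, 0, 0], [0, 0, 0]], xyz=[[-4, 0, 0], [-12, 0, 0], [-18, 0, 0], [-18, 0, 0], [-18, 0, 0], [-18, 0, 0], [-18, 0, 0], [-18, 0, 0], [-14, 0, 0], [-4, 0, 0]], fingers=[1, 1, 1, 1, 1, 1, 1, 1, 1, 1])

```text
clock: 4.85
ee_pos: [0.4448, -0.0849, 0.1824]
ee_rot: [0.692, 0.148, 0.69, -0.148]
wrist_force: [0.3, -0.3, -2.1]
finger_gap: 0.0254
```

drive_tool(turn=[[0, 0, 0], [0, 0, 0], [0, 0, 0], [0, 0, 0], [0, 0, 0], [0, 0, 0], [0, 0, 0], [0, 0, 0], [0, 0, 0], [0, 0, 0], [0, 0, 0], [0, 0, 0]], xyz=[[0, 10, -2], [0, 20, -4], [0, 30, -6], [0, 35, -8], [0, 35, -8], [0, 35, -8], [0, 35, -8], [0, 30, -6], [0, 20, -4], [0, 10, -2], [0, 2.8, -0.6], [0, 0, 0]], fingers=[1, 1, 1, 1, 1, 1, 1, 1, 1, 1, 1, 1])

```text
clock: 5.85
ee_pos: [0.4994, 0.1786, 0.1794]
ee_rot: [0.691, 0.148, 0.692, -0.148]
wrist_force: [0.2, -0.6, -1.3]
finger_gap: 0.0259
```

drive_tool(turn=[[0, 0, 0], [0, 0, 0], [0, 0, 0]], xyz=[[0, 0, 0], [0, 0, 0], [0, 0, 0]], fingers=[1, 1, 1])

```text
clock: 6.1
ee_pos: [0.5, 0.1773, 0.1803]
ee_rot: [0.691, 0.149, 0.691, -0.149]
wrist_force: [-0.4, 0.4, -2.7]
finger_gap: 0.0258
```

Run:
```python
from h import *
ps=[]
ims={}
for n in ['wrist','side','top','side']:
    s=read_state(); ps.append(s['ee_pos']); ims[n]=get_image(n); cv2.imwrite(f'pics/{n}3.png',ims[n])
print(np.mean(ps,0),np.std(ps,0),s['ee_rot'],s['finger_gap'],s['clock'])
a=cv2.resize(ims['side'][70:220,130:280],(600,600),interpolation=cv2.INTER_CUBIC)
cv2.imwrite('pics/side3c.png',a)
```

```text
[0.50008018 0.17746251 0.18038704] [5.90786255e-05 1.48167905e-04 4.69797722e-05] [ 0.69133547  0.14873391  0.69123963 -0.14873219] 0.025923194998731316 6.25
```

View pics/wrist3.png

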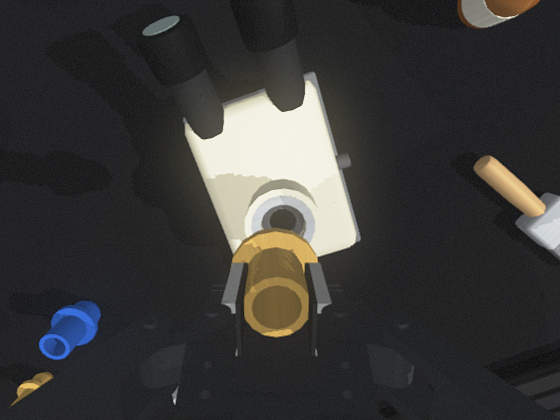

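View pics/side3c.png

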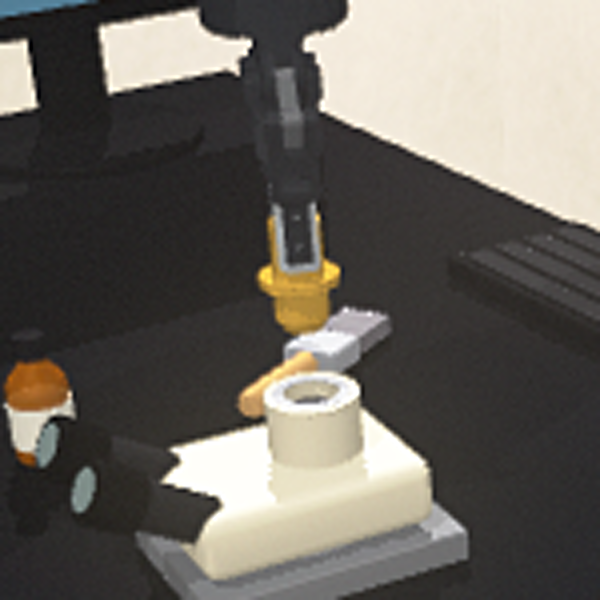

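The wrist view shows the port rim centred near (281,221) and the sleeve's top ring at (276,307). The side crop shows the sleeve about 13 crop px left of the mouth, so I'll zoom in to measure that.

Run:
```python
from h import *
im=cv2.imread('pics/wrist3.png')[170:350,215:335]
a=cv2.resize(im,None,fx=4,fy=4,interpolation=cv2.INTER_CUBIC)[:600]
cv2.imwrite('pics/w3c.png',a)
d=cam('side'); 
for P in [(.5,.1775,.1803),(.5,.1775,.14),(.5,.1775,.1),(.51,.1775,.1),(.5,.1875,.1)]: print(P,(proj(d,P)-[130,70])*4)
s=read_state();c=cam('wrist',s)
for z in (.204,.1): print('proj tool axis z',z,proj(c,[.5001,.1775,z]))
for du in [(.51,.1775,.1),(.5,.1875,.1)]: print(proj(c,du))
print('port wrist',ray_z(c,281.5,220,.1),'ring',ray_z(c,276,306.5,.204))
print('port side',ray_z(d,130+313/4,70+392/4,.1))
```

```text
(0.5, 0.1775, 0.1803) [295.62280634 260.39518185]
(0.5, 0.1775, 0.14) [302.10385531 329.61993111]
(0.5, 0.1775, 0.1) [308.29254003 395.72190775]
(0.51, 0.1775, 0.1) [323.78612877 390.97330706]
(0.5, 0.1875, 0.1) [299.38598794 389.83033093]
proj tool axis z 0.204 [273.9144736  308.76800724]
proj tool axis z 0.1 [274.82990212 224.76714504]
[280.64070529 236.96133025]
[287.99470174 219.00583751]
port wrist [0.4988217  0.18312535 0.1       ] ring [0.49949602 0.17868752 0.204     ]
port side [0.50455383 0.18013654 0.1       ]
```

View pics/w3c.png

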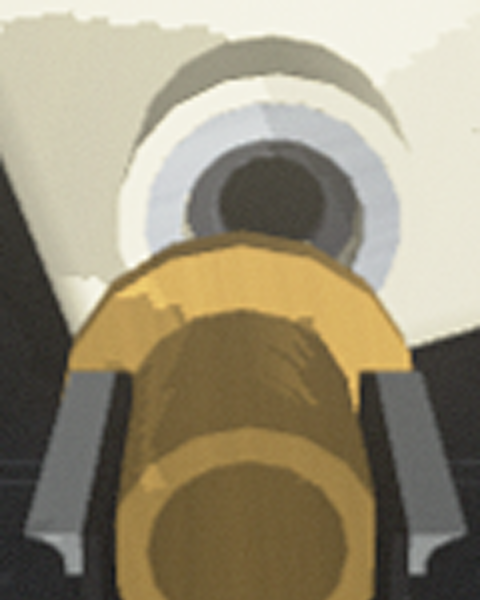

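Run:
```python
from h import *
from scipy.optimize import least_squares
s=read_state();c=cam('wrist',s)
t=np.linspace(0,2*np.pi,181)
def circ(x,y,z,r):
    q=np.array([(proj(c,[x+r*np.cos(a),y+r*np.sin(a),z])-[215,170])*4 for a in t]); return np.array([q[:,0].min(),q[:,0].max(),q[:,1].min()])
def fit(z,r,obs): 
    o=least_squares(lambda p:circ(p[0],p[1],z,r)-obs,[.5,.178]); return o.x.round(4),o.fun.round(1)
print('bore',fit(.1,.016,[187,361,140])); print('rim27',fit(.1,.027,[145,400,103]),fit(.1,.0245,[145,400,103]))
for z in (.200,.204): print('neck top',z,fit(z,.014,[117,375,430]),'hole',fit(z,.010,[150,347,462]))
print('shoulder',fit(.174,.022,[68,412,240]))
```

```text
bore (array([0.5042, 0.1822]), array([-5.2,  5.2,  0.2]))
rim27 (array([0.5085, 0.18  ]), array([-27.2,  27.1,   1.8])) (array([0.5061, 0.1811]), array([-13.3,  13.3,   0.8]))
neck top 0.2 (array([0.5026, 0.1775]), array([-6.5,  6.5,  0.4])) hole (array([0.5023, 0.178 ]), array([ 1.7, -1.7, -0.1]))
neck top 0.204 (array([0.5007, 0.1784]), array([-10.9,  10.9,   0.7])) hole (array([0.5002, 0.1788]), array([-1.5,  1.5,  0.1]))
shoulder (array([0.4997, 0.1781]), array([-9.9,  9.9,  0.8]))
```

The bore fits at about (0.504, 0.181) and the sleeve axis at (0.500, 0.178). I'll shift by tool y +4.6 and z +2.3, then lower gently.

drive_tool(turn=[[0, 0, 0], [0, 0, 0], [0, 0, 0], [0, 0, 0], [0, 0, 0], [0, 0, 0], [0, 0, 0], [0, 0, 0]], xyz=[[0, 2.3, 1.2], [0, 2.3, 1.1], [8, 0, 0], [10, 0, 0], [10, 0, 0], [8, 0, 0], [4, 0, 0], [0, 0, 0]], fingers=[1, 1, 1, 1, 1, 1, 1, 1])

```text
clock: 6.97
ee_pos: [0.5031, 0.1813, 0.1388]
ee_rot: [0.691, 0.148, 0.692, -0.149]
wrist_force: [-0.3, -1.2, -1.6]
finger_gap: 0.0259
```

drive_tool(turn=[[0, 0, 0], [0, 0, 0], [0, 0, 0], [0, 0, 0], [0, 0, 0], [0, 0, 0]], xyz=[[2, 0, 0], [2, 0, 0], [2, 0, 0], [0, 0, 0], [0, 0, 0], [0, 0, 0]], fingers=[1, 1, 1, 1, 1, 1])

```text
clock: 7.47
ee_pos: [0.5042, 0.1816, 0.1345]
ee_rot: [0.691, 0.148, 0.691, -0.148]
wrist_force: [0.4, 1.1, -1.6]
finger_gap: 0.0258
```

drive_tool(turn=[[0, 0, 0], [0, 0, 0], [0, 0, 0], [0, 0, 0], [0, 0, 0], [0, 0, 0]], xyz=[[1.5, 0, 0], [1.5, 0, 0], [1, 0, 0], [0, 0, 0], [0, 0, 0], [0, 0, 0]], fingers=[1, 1, 1, 1, 1, 1])

```text
clock: 7.97
ee_pos: [0.5041, 0.1816, 0.1303]
ee_rot: [0.691, 0.148, 0.691, -0.148]
wrist_force: [0.7, 0.6, -2.3]
finger_gap: 0.0257
```

drive_tool(turn=[[0, 0, 0], [0, 0, 0], [0, 0, 0], [0, 0, 0], [0, 0, 0], [0, 0, 0]], xyz=[[1, 0, 0], [1, 0, 0], [1, 0, 0], [0, 0, 0], [0, 0, 0], [0, 0, 0]], fingers=[1, 1, 1, 1, 1, 1])

```text
clock: 8.47
ee_pos: [0.5044, 0.1816, 0.1279]
ee_rot: [0.692, 0.148, 0.691, -0.148]
wrist_force: [-1.6, -0.5, 4.6]
finger_gap: 0.026
```

Run:
```python
from h import *
im=get_image('side'); w=get_image('wrist'); s=read_state(); print(s['ee_pos'],s['wrist_force'],s['wrist_torque'])
a=cv2.resize(im[100:200,160:260],(500,500),interpolation=cv2.INTER_CUBIC)
cv2.imwrite('pics/side4c.png',a)
```

```text
[0.50440886 0.18158064 0.12793592] [-2.56016528 -0.83528916  5.10884379] [-0.09056888  0.35338654  0.02940969]
```

View pics/side4c.png

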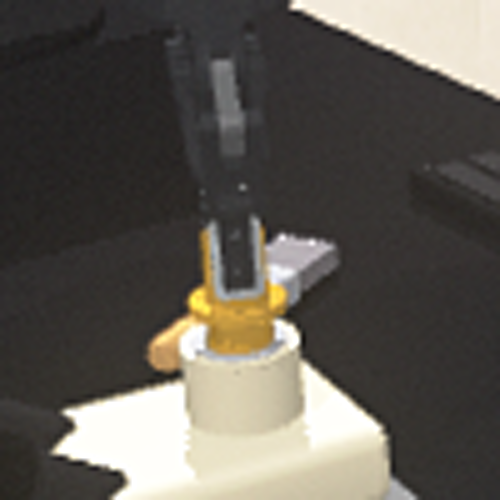

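The spigot is in the bore and resting on the collar, with a small -x side force. I'll nudge it about 0.8 mm to relieve that, then press down.

drive_tool(turn=[[0, 0, 0], [0, 0, 0], [0, 0, 0], [0, 0, 0], [0, 0, 0], [0, 0, 0]], xyz=[[0, -0.4, -0.7], [1, 0, 0], [1, 0, 0], [1, 0, 0], [1, 0, 0], [0, 0, 0]], fingers=[1, 1, 1, 1, 1, 1])

```text
clock: 9.07
ee_pos: [0.5041, 0.1816, 0.1241]
ee_rot: [0.692, 0.149, 0.691, -0.148]
wrist_force: [-1.1, -0.3, 5.9]
finger_gap: 0.0262
```

drive_tool(turn=[[0, 0, 0], [0, 0, 0], [0, 0, 0], [0, 0, 0], [0, 0, 0], [0, 0, 0]], xyz=[[1, 0, 0], [1.5, 0, 0], [1.5, 0, 0], [1.5, 0, 0], [1.5, 0, 0], [0, 0, 0]], fingers=[1, 1, 1, 1, 1, 1])

```text
clock: 9.57
ee_pos: [0.5041, 0.1816, 0.117]
ee_rot: [0.692, 0.149, 0.691, -0.148]
wrist_force: [-0.2, 0.4, 5.6]
finger_gap: 0.0259
```

drive_tool(turn=[[0, 0, 0], [0, 0, 0], [0, 0, 0], [0, 0, 0], [0, 0, 0], [0, 0, 0]], xyz=[[1, 0, 0], [1, 0, 0], [1, 0, 0], [1, 0, 0], [1, 0, 0], [0, 0, 0]], fingers=[1, 1, 1, 1, 1, 1])

```text
clock: 10.07
ee_pos: [0.5043, 0.1815, 0.1132]
ee_rot: [0.692, 0.149, 0.69, -0.148]
wrist_force: [-4.2, -3.1, 19.9]
finger_gap: 0.0258
```

drive_tool(turn=[[0, 0, 0], [0, 0, 0], [0, 0, 0], [0, 0, 0]], xyz=[[1, 0, 0], [0.5, 0, 0], [0, 0, 0], [0, 0, 0]], fingers=[1, 1, 1, 1])

```text
clock: 10.4
ee_pos: [0.5043, 0.1815, 0.113]
ee_rot: [0.693, 0.149, 0.69, -0.148]
wrist_force: [-10.3, -4.5, 36.8]
finger_gap: 0.0256
```

Run:
```python
from h import *
im=get_image('side'); s=read_state(); print(s['ee_pos'],s['wrist_force'],s['wrist_torque'])
a=cv2.resize(im[100:200,160:260],(500,500),interpolation=cv2.INTER_CUBIC)
cv2.imwrite('pics/side5c.png',a)
```

```text
[0.50438495 0.181501   0.11304658] [-9.92842027 -3.88593961 35.15744877] [-0.58517518  1.95852369  0.06134698]
```

View pics/side5c.png

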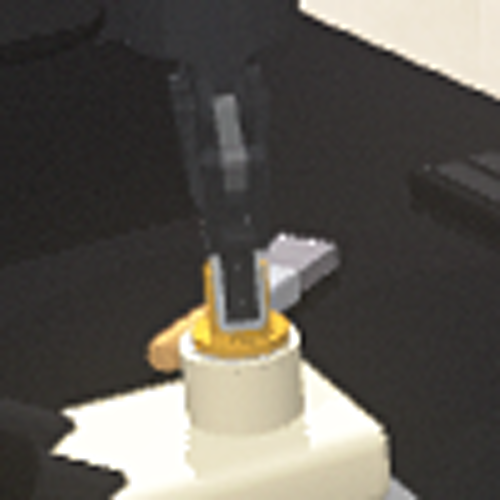

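The shoulder is seated on the rim, with no gap around (240,350), and there's a hard stop at 36 N. Next I'll unload, open the fingers and retreat straight up.

drive_tool(turn=[[0, 0, 0], [0, 0, 0], [0, 0, 0], [0, 0, 0], [0, 0, 0], [0, 0, 0], [0, 0, 0], [0, 0, 0], [0, 0, 0], [0, 0, 0]], xyz=[[-1.5, 0, 0], [-0.5, 0, 0], [0, 0, 0], [0, 0, 0], [0, 0, 0], [0, 0, 0], [0, 0, 0], [0, 0, 0], [0, 0, 0], [0, 0, 0]], fingers=[1, 1, 0.6, 0.3, 0, -0.3, -0.6, -1, -1, -1])

```text
clock: 11.28
ee_pos: [0.5032, 0.1815, 0.1117]
ee_rot: [0.691, 0.148, 0.691, -0.148]
wrist_force: [0.1, 0.2, -0.4]
finger_gap: 0.0851
```

drive_tool(turn=[[0, 0, 0], [0, 0, 0], [0, 0, 0], [0, 0, 0], [0, 0, 0], [0, 0, 0], [0, 0, 0], [0, 0, 0], [0, 0, 0], [0, 0, 0], [0, 0, 0], [0, 0, 0]], xyz=[[-3, 0, 0], [-8, 0, 0], [-12, 0, 0], [-15, 0, 0], [-15, 0, 0], [-15, 0, 0], [-15, 0, 0], [-10, 0, 0], [-5, 0, 0], [0, 0, 0], [0, 0, 0], [0, 0, 0]], fingers=[-1, -1, -1, -1, -1, -1, -1, -1, -1, -1, -1, -1])

```text
clock: 12.28
ee_pos: [0.5028, 0.1813, 0.209]
ee_rot: [0.691, 0.148, 0.692, -0.149]
wrist_force: [0.2, 0.6, -0.6]
finger_gap: 0.0851
```

Run:
```python
from h import *
im=get_image('side'); t=get_image('top'); s=read_state(); print(s['ee_pos'],s['wrist_force'],s['finger_gap'],s['clock'])
a=cv2.resize(im[100:200,160:260],(400,400),interpolation=cv2.INTER_CUBIC)
b=cv2.resize(get_image('wrist'),(400,300)); b=cv2.copyMakeBorder(b,0,100,0,0,cv2.BORDER_CONSTANT)
cv2.imwrite('pics/fin.png',np.hstack([a,b]))
```

```text
[0.50278994 0.18136119 0.20899867] [-0.08227339  0.77340291 -0.07420997] 0.08517575446873923 12.3833
```

View pics/fin.png

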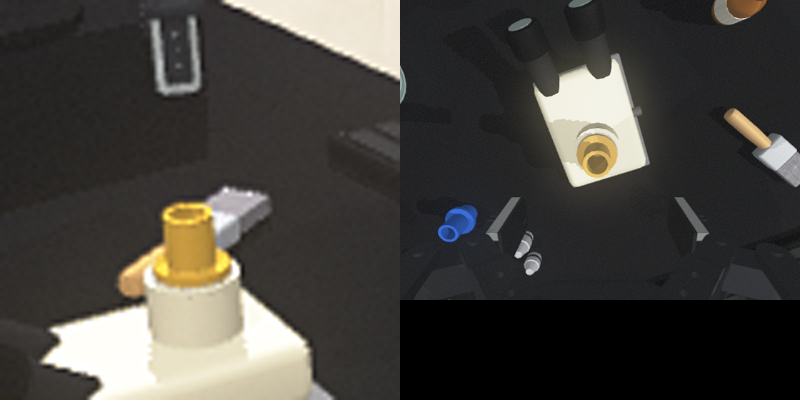

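The sleeve stands upright in the port with its shoulder on the rim, and the gripper is clear of it.

```bash
python3 -c "
from cell import *
print(close_job())"
```

```text
the job is handed in; nothing more can be done
None
```

I fitted the large shouldered brass sleeve into the camera port, pressed it home, released it and handed the job in at about 12.4 s. The hand-in reports no verdict, so the result rests on my own checks.

- **Insertion:** the sleeve met the collar about 10 mm down the bore. It then moved about 15 mm further at roughly 6 N measured (about 8 N allowing for the carried weight), a little under the stated 10 to 15 N. It came to a hard stop at about 36 N.
- **Final pictures:** the side and wrist views after release show the sleeve upright and centred on the tube, with the shoulder on the rim and no visible gap. The open gripper is about 100 mm higher, with wrist force near zero.
- **Disagreements:** the finger opening read about 26 mm on the 28 mm neck. The cameras differed by 2 to 4 mm on the port position, so I used a combined estimate and went by the contact forces.
- **Not checked:** I never went near the plain and small sleeves, but I did not re-measure their positions at the end.

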